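# Sort out the swapped specimen mounts

### The job

The four polished specimens were put back in the wrong dishes: move each one into the dish of its own colour, lying flat with its polished face up, and leave the grey spare dish empty. Use the grey dish to park a specimen on the way; never set a specimen down on the bench or on top of another one, and leave the microscope lens standing where it is. Let go of everything at the end.

Things in the scene. Friction and masses are not known exactly. Their poses are not given: they have to be found in the camera images.
- mount_red_center (a point): Red resin specimen mount: an upright red cylinder 40 mm in diameter and 34 mm tall, 60 to 110 g, with a bright square metal inlay in its polished top face. The point is its centre, 17 mm above its underside; z points up through the polished face. It starts upright in some dish of another colour.
- mount_blue_center (a point): Blue resin specimen mount: an upright blue cylinder 40 mm in diameter and 34 mm tall, 60 to 110 g, with a round brass metal inlay in its polished top face. The point is its centre, 17 mm above its underside; z points up through the polished face. It starts upright in some dish of another colour.
- mount_green_center (a point): Green resin specimen mount: an upright green cylinder 40 mm in diameter and 34 mm tall, 60 to 110 g, with a narrow copper metal inlay in its polished top face. The point is its centre, 17 mm above its underside; z points up through the polished face. It starts upright in some dish of another colour.
- mount_yellow_center (a point): Yellow resin specimen mount: an upright yellow cylinder 40 mm in diameter and 34 mm tall, 60 to 110 g, with a dark diamond-shaped metal inlay in its polished top face. The point is its centre, 17 mm above its underside; z points up through the polished face. It starts upright in some dish of another colour.
- dish_red: Red dish, the home of the red specimen; at the start it holds a specimen of another colour. Round, flat-floored, fixed to the bench: outside diameter 72 mm, inside 60 mm, inner floor 6 mm and rim 10 mm above the bench, so it takes one specimen with 10 mm to spare all round. Origin: centre of its underside, on the bench; z up.
- dish_blue: Blue dish, the home of the blue specimen; at the start it holds a specimen of another colour. Round, flat-floored, fixed to the bench: outside diameter 72 mm, inside 60 mm, inner floor 6 mm and rim 10 mm above the bench, so it takes one specimen with 10 mm to spare all round. Origin: centre of its underside, on the bench; z up.
- dish_green: Green dish, the home of the green specimen; at the start it holds a specimen of another colour. Round, flat-floored, fixed to the bench: outside diameter 72 mm, inside 60 mm, inner floor 6 mm and rim 10 mm above the bench, so it takes one specimen with 10 mm to spare all round. Origin: centre of its underside, on the bench; z up.
- dish_yellow: Yellow dish, the home of the yellow specimen; at the start it holds a specimen of another colour. Round, flat-floored, fixed to the bench: outside diameter 72 mm, inside 60 mm, inner floor 6 mm and rim 10 mm above the bench, so it takes one specimen with 10 mm to spare all round. Origin: centre of its underside, on the bench; z up.
- dish_spare: Plain grey dish, empty at the start, colour of no specimen: the spare place. Round, flat-floored, fixed to the bench: outside diameter 72 mm, inside 60 mm, inner floor 6 mm and rim 10 mm above the bench, so it takes one specimen with 10 mm to spare all round. Origin: centre of its underside, on the bench; z up.
- lens_center (a point): Bystander: a bare silver microscope objective lens with a black band, 33 mm in diameter and 42 mm tall, standing loose and upright on the bench beyond the dishes. The point is its centre, 21 mm above its foot. Also on the bench, fixed and beyond the dishes at the far left and right corners of the work: a black computer mouse (30 mm high) and a flat steel test block (12 mm high), each more than 100 mm from any dish centre.
Things that resemble listed ones, but are neither listed nor needed, are in the scene too. There is more than one size of the dish_red; the one meant has the size given above. What is shaped like the part that bears mount_green_center but brown is not meant.

How it is judged (in metres and radians):
At the end, for the whole second after the job is handed in: Each specimen rests upright, polished face up (within 0.1 rad), on the floor of the dish of its own colour (centre within 12 mm of the dish's, height of its centre 20 to 26 mm above the bench), at rest and released; so the grey dish is empty (horizontal distance between mount_red_center and dish_red below 0.012 m and height (world z) of mount_red_center between 0.02 and 0.026 m and angle between each of mount_red_center, mount_blue_center, mount_green_center, mount_yellow_center's own z axis and vertical below 0.1 rad and linear speed of each of mount_red, mount_blue, mount_green, mount_yellow below 0.02 m/s and horizontal distance between mount_blue_center and dish_blue below 0.012 m and height (world z) of mount_blue_center between 0.02 and 0.026 m and horizontal distance between mount_green_center and dish_green below 0.012 m and height (world z) of mount_green_center between 0.02 and 0.026 m and horizontal distance between mount_yellow_center and dish_yellow below 0.012 m and height (world z) of mount_yellow_center between 0.02 and 0.026 m); the robot touches nothing.
It fails at once if a specimen is set down on the bench (height (world z) of any of mount_red_center, mount_blue_center, mount_green_center, mount_yellow_center below 0.0195 m).
It fails at once if a specimen is stacked on another (centres nearer than 37 mm) (distance between mount_red_center and mount_blue_center below 0.037 m or distance between any of mount_red_center, mount_blue_center and mount_green_center below 0.037 m or distance between any of mount_red_center, mount_blue_center, mount_green_center and mount_yellow_center below 0.037 m).
It fails at once if the lens is moved by more than 15 mm or tipped (distance of lens_center from where it was at the start of the episode above 0.015 m or angle between lens_center's own z axis and vertical above 0.3 rad).
It also fails if it takes over 128 s, if anything falls off the work surface, if the arm or the gripper's body presses on something with over 40 N, if the wrist force passes 120 N, or if a joint passes its speed limit or range.

### The arm

A 6-joint arm with a two-finger parallel gripper is mounted at the origin on the work surface. World frame = base frame: x ahead of the robot, y to its left, z up, the work surface at z = 0. Lengths are in mm, angles in rad, forces in N, time in s.
With the tool pointing down it reaches from about 275 to 750 mm from the base axis. Payload 10.2 kg.
Tool frame: the origin (TCP) lies at the very end of the fingers, on their centre line; the grasp point (between the pads) lies 19 mm behind it; x points along the fingers, y is the direction in which the jaws open and shut, and the axes are right-handed (so a half turn about x gives the same grasp; the last joint's range is limited). The gripper opens to 85 mm and grips with 20 to 120 N. Pads are 22 mm wide; open, the fingers measure 114 mm over their backs; the gripper's body (76 mm by 85 mm) begins 54 mm behind the grasp point. The pads swing forward as they close: fully open they stand 13 mm farther back than shut.
Start: joints at [1.031, 0.313, 1.498, -0, 1.331, -0.223], TCP at [163.565, 498.876, 231.294] pointing down, gripper open.
Joint ranges: [-2.94, 2.94], [-0.97, 2.17], [0.19, 2.56], [-1.23, 4.37], [0.02, 3.11], [-2.88, 2.88]. Speed limits (rad/s): [2.39, 2.39, 3.01, 3.14, 3.14, 3.14].

### API

Orientations are given as a unit quaternion [w, x, y, z].
In Python, from rig import ctrl, viewer, order gives the robot as it stands. The module is installed in compiled form; this text tells all that it offers.
- The arm moves only by the tool carry_out, never from a script. Its argument "deltas" is a list of rows, each a list of 7 numbers: the gripper command: -1 is fully open, 1 is shut, values between are in proportion, then the shift along the tool's x, y, z in mm, then the turn, a rotation vector about the tool's x, y, z in degrees. A call has exactly 5 rows; each row is the pose to reach, as a shift and turn from the pose commanded when the call began, along the tool's axes at that moment; what a row does not reach only later rows make up. A row lasts 1/8 s, in which the tool goes at most 62.5 mm and 10.7 degrees, less where a joint would pass 70% of its speed; a pose out of reach is approached as far as the arm can. A call with a gripper value outside its range is refused whole. The fingers move at their own pace and stop on an object; "newtons" is the grip in N (left out, the last holds). Time passes only in rows, so rows that repeat a pose let the fingers close, or fill a call up. It gives the time, the measured TCP pose, the force and the opening at its end, in the units of the state.
- ctrl.sense(): the state, without advancing time (a new reading comes with each control period).
- viewer.capture(name): name is "scene" or "top" or "wrist"; returns the picture (384x512x3 uint8, red, green, blue); there is no depth.
- viewer.calibration(name): a dict with "fx", "fy", "cx", "cy" (pixels), "k1" (the pictures are not rectified: a ray, as slopes to the right and down, at radius r is drawn at 1 + k1 r^2 times it, then the intrinsics apply), "xyz" and "attitude" of the camera in the world; the wrist camera has in their place "T_tool_cam" (4x4, takes a point from camera to tool coordinates, whose origin is the TCP and whose axes are the tool frame's). Camera axes: x right, y down, z forward; pixel columns grow to the right and rows downward; lengths in mm; the calibration is good to about 2 mm. A picture is of the moment at which its call begins: read the wrist's pose just before it. calibration takes no time and is no camera call.
- order.finish_job(): hands the job in, once; it reports no verdict.
The state is a dict: "time_s": time; "joints": joint angles; "dq": joint speeds; "tau": joint torques, N m; "eef_pos": TCP position; "ee_rot": TCP orientation; "force": force on the tool from outside, world axes, zero at the start; "wrist_torque": the same for the moment, N m; "grip_width": opening from 0.0 (shut) to 1.0 (fully open).
Only numpy, scipy, OpenCV 4.12 (cv2) and the standard library are available. Lean on these libraries where they do the work, as an engineer would, in place of code of your own. Each camera call takes 0.05 s, during which the arm holds its last target. There are 200 camera calls.

## Working session

There is one attempt and no reset: what is moved stays moved. The work goes in short steps, Python scripts to look and compute and a tool call to move; the robot and the scene stay as the last step left them, time stands still between calls to the robot, and variables do not carry over. Pictures are saved under pics/ and viewed, about 12 in all and at most 16, crops included, and the job is handed in when it is done.

Besides the shell and the picture viewer there is one more tool, called after ">>>" as a command line: name --pt "numbers of a row" for each row, then --argument value for the rest. carry_out: Moves the arm, as the interface text tells. Its arguments: {"type":"object","properties":{"deltas":{"type":"array"},"newtons":{"type":"number"}},"required":["deltas"]}

```bash
mkdir -p pics
python3 - <<'E'
from rig import ctrl, viewer
import cv2
for n in("scene","top"):
    im=viewer.capture(n); cv2.imwrite(f"pics/{n}0.png",im[...,::-1]); print(n,viewer.calibration(n))
print(viewer.calibration("wrist")); print(ctrl.sense())
E
```

```text
scene {'fx': 394.1033746149649, 'fy': 394.1033746149649, 'cx': 257.73736616428056, 'cy': 186.11287782466027, 'k1': -0.017549457448627518, 'xyz': array([1232.40346211, -283.92438289,  587.12658941]), 'attitude': array([-0.37948859,  0.75930002,  0.47364016, -0.23476986])}
top {'fx': 451.25173182167134, 'fy': 451.25173182167134, 'cx': 258.07612956989595, 'cy': 194.9121090514255, 'k1': 0.05121272629459182, 'xyz': array([434.7977962 ,   4.95150834, 860.38537949]), 'attitude': array([-0.07947758,  0.71131204, -0.69375654,  0.08012715])}
{'fx': 344.9876022522442, 'fy': 344.9876022522442, 'cx': 257.873075085913, 'cy': 194.12175963670074, 'k1': -0.06726603302101707, 'T_tool_cam': array([[ 6.00424986e-05, -3.00590787e-01,  9.53753204e-01,
        -1.42018393e+02],
       [ 9.99999514e-01, -9.20388211e-04, -3.53029153e-04,
        -3.53970429e-01],
       [ 9.83940516e-04,  9.53752762e-01,  3.00590586e-01,
        -7.75925953e+01],
       [ 0.00000000e+00,  0.00000000e+00,  0.00000000e+00,
         1.00000000e+00]])}
{'time_s': 0.1, 'joints': array([ 1.03060264e+00,  3.13399450e-01,  1.49835872e+00, -8.98368627e-06,
        1.33098846e+00, -2.23399505e-01]), 'dq': array([-0.00057239, -0.00140745, -0.0004683 , -0.00176084,  0.00166634,
       -0.00033378]), 'tau': array([ 3.15979414e-03, -4.12893963e+01, -2.60142267e+01, -1.47546830e-04,
        3.02021297e-03, -2.03579293e-05]), 'eef_pos': array([163.4430665 , 498.67193886, 230.79043463]), 'ee_rot': array([ 0.69810564,  0.11115536,  0.69840394, -0.11191489]), 'force': array([0.30228569, 0.00487368, 0.56707322]), 'wrist_torque': array([ 0.01601507, -0.01596615, -0.0307998 ]), 'grip_width': 0.9933691391866599}
```

View pics/top0.png

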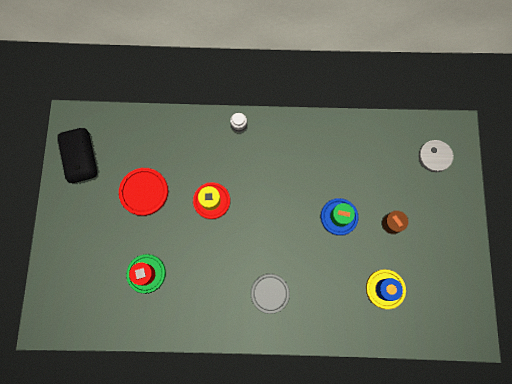

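View pics/scene0.png

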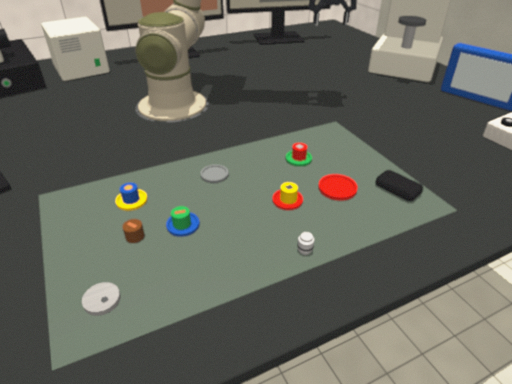

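The top view shows the four dishes in one cycle: yellow specimen in the small red dish (212,200), green in blue (340,215), blue in yellow (386,289), red in green (146,273). The grey dish is empty at (270,293) and the lens is at (238,121).

There are two red dishes: (143,191) is wider, at about 48 px, and (212,200) is about 37 px like the others. The brown cylinder at (396,222) is a decoy. I'll measure these next and make the confirming crop.

```bash
cat > h.py <<'E'
import numpy as np, cv2
from scipy.spatial.transform import Rotation as R
from rig import ctrl, viewer
def rot(q): return R.from_quat([q[1],q[2],q[3],q[0]]).as_matrix()
def cam(name, s=None):
    c=viewer.calibration(name)
    if name=="wrist":
        s=s or ctrl.sense(); T=np.array(c["T_tool_cam"]); Rt=rot(s["ee_rot"])
        return c, Rt@T[:3,:3], Rt@T[:3,3]+s["eef_pos"]
    return c, rot(c["attitude"]), np.array(c["xyz"])
def ray(C,px):
    c,Rm,p=C; K=np.array([[c["fx"],0,c["cx"]],[0,c["fy"],c["cy"]],[0,0,1]])
    d=cv2.undistortPoints(np.array([[px]],float),K,np.array([c["k1"],0,0,0.]))[0,0]
    return p, Rm@np.array([d[0],d[1],1])
def onz(C,px,z):
    p,d=ray(C,px); return (p+d*(z-p[2])/d[2])
def masks(im):
    h=cv2.cvtColor(im,cv2.COLOR_RGB2HSV); H,S,V=[h[...,i].astype(int) for i in range(3)]
    st=(S>150)&(V>60)
    return dict(red=st&((H<6)|(H>174))&(V>110),yellow=st&(H>22)&(H<38),green=st&(H>45)&(H<85),blue=st&(H>100)&(H<130))
def blobs(m,amin=60):
    n,l,s,c=cv2.connectedComponentsWithStats(m.astype(np.uint8))
    return [(l==i,s[i],c[i]) for i in range(1,n) if s[i][4]>amin]
E
python3 - <<'E'
from h import *
im=cv2.imread("pics/top0.png")[...,::-1].copy(); C=cam("top")
print(C[1][:,2])
for k,m in masks(im).items():
    for b,s,c in blobs(m):
        cs,_=cv2.findContours(b.astype(np.uint8),cv2.RETR_EXTERNAL,cv2.CHAIN_APPROX_NONE)
        w=np.array([onz(C,p,10) for p in cs[0][:,0].astype(float)]); w4=np.array([onz(C,p,40) for p in cs[0][:,0].astype(float)])
        (x,y),r=cv2.minEnclosingCircle(w[:,:2].astype(np.float32)); (x4,y4),r4=cv2.minEnclosingCircle(w4[:,:2].astype(np.float32))
        print(k,s[:5],c.round(),"z10",round(x),round(y),"d",round(2*r),"z40",round(x4),round(y4),"d",round(2*r4))
for n,px in(("grey",(270,293)),("lens",(238,119))): print(n,onz(C,px,10).round())
cv2.imwrite("pics/crop1.png",cv2.resize(im[160:320,110:420,::-1],None,fx=2.5,fy=2.5,interpolation=cv2.INTER_CUBIC))
E
```

```text
[ 0.22426699  0.00188926 -0.97452591]
red [ 119  168   49   47 1831] [143. 191.] z10 633 229 d 95 z40 626 221 d 91
red [193 182  37  37 633] [213. 202.] z10 618 97 d 72 z40 612 94 d 70
red [130 263  22  22 302] [140. 273.] z10 477 221 d 42 z40 475 213 d 40
yellow [198 186  22  24 337] [209. 198.] z10 623 101 d 46 z40 616 98 d 45
yellow [367 269  39  40 714] [384. 289.] z10 460 -232 d 72 z40 459 -224 d 69
green [332 203  23  23 320] [343. 214.] z10 596 -155 d 47 z40 591 -150 d 45
green [127 254  39  39 682] [148. 273.] z10 477 211 d 72 z40 476 204 d 69
blue [321 198  37  37 635] [337. 218.] z10 592 -149 d 72 z40 587 -144 d 70
blue [376 278  26  23 343] [389. 289.] z10 460 -237 d 48 z40 459 -229 d 46
grey [446. -20.  10.]
lens [786.  51.  10.]
```

View pics/crop1.png

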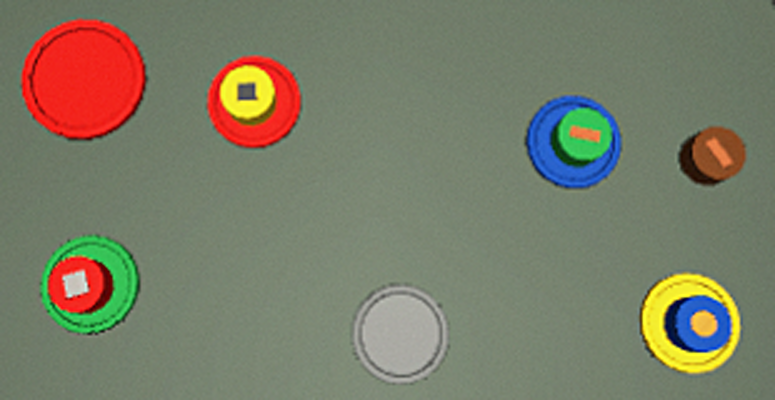

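The crop confirms it. (212,200) measures 72 mm, matching the real red dish, and (143,191) measures 95 mm, so it's the decoy. The inlays mark the specimen tops. Next: specimen centres from the inlays, and the tool axes.

Run:
```python
from h import *
C=cam("top")
for n,p in dict(yellow=(208.4,196.8),green=(344,213.6),blue=(391.6,288.8),red=(140.4,273.6),brown=(398,221)).items(): print(n,onz(C,p,40).round(1))
M=rot(ctrl.sense()["ee_rot"]); print(M.round(3)); 
S=cam("scene"); im=cv2.imread("pics/scene0.png")[...,::-1].copy()
for k,m in masks(im).items():
    for b,s,c in blobs(m,30): print(k,s,onz(S,(s[0]+s[2]/2,s[1]+s[3]/2),10).round())
```

```text
yellow [617.6  98.9  40. ]
green [ 592.2 -152.9   40. ]
blue [ 459.  -234.1   40. ]
red [474.3 212.8  40. ]
brown [ 581.  -251.2   40. ]
[[-0.001  0.312  0.95 ]
 [-0.001  0.95  -0.312]
 [-1.    -0.001 -0.   ]]
red [292 143  15  17 180] [454. 229.  10.]
red [319 174  39  26 806] [635. 230.  10.]
red [272 190  31  20 257] [624.  94.  10.]
yellow [281 182  17  21 276] [602. 112.  10.]
yellow [115 189  32  22 304] [ 465. -233.   10.]
green [286 152  26  14 141] [486. 208.  10.]
green [171 207  19  22 289] [ 576. -148.   10.]
blue [ 442   44   70   67 1129] [ 288. 1134.   10.]
blue [120 183  18  20 216] [ 436. -232.   10.]
blue [167 213  32  23 319] [ 599. -150.   10.]
```

>>> carry_out --pt "-1 10 -22 48 -3.6 0 0" --pt "-1 20 -44 96 -7.2 0 0" --pt "-1 30 -66 144 -10.9 0 0" --pt "-1 40 -88 192 -14.5 0 0" --pt "-1 50 -109 240 -18.2 0 0"

```text
time_s: 0.72
eef_pos: [358.6, 319.1, 180.8]
ee_rot: [0.707, -0.001, 0.707, 0.001]
force: [0.1, 0.4, -0.3]
grip_width: 0.998
```

>>> carry_out --pt "-1 15 -32 35 0 0 0" --pt "-1 30 -64 70 0 0 0" --pt "-1 51 -106 115 0 0 0" --pt "-1 51 -106 115 0 0 0" --pt "-1 51 -106 115 0 0 0"

```text
time_s: 1.35
eef_pos: [472.4, 214.8, 130.1]
ee_rot: [0.707, -0.0, 0.707, 0.0]
force: [0.1, 0.9, -0.2]
grip_width: 1.002
```

```bash
cat >> h.py <<'E'
def look(tag,save=False):
    s=ctrl.sense(); im=viewer.capture("wrist"); C=cam("wrist",s); print("tcp",s["eef_pos"].round(1),"w",round(s["grip_width"],3),"t",s["time_s"])
    if save: cv2.imwrite(f"pics/{tag}.png",im[...,::-1])
    for k,m in masks(im).items():
        for b,st,c in blobs(m,600):
            cs,_=cv2.findContours(b.astype(np.uint8),cv2.RETR_EXTERNAL,cv2.CHAIN_APPROX_NONE); P=max(cs,key=len)[:,0].astype(float)
            o=[]
            for z in(10,40):
                w=np.array([onz(C,p,z)[:2] for p in P],np.float32); (x,y),r=cv2.minEnclosingCircle(w); o+= [f"z{z} ({x:.0f},{y:.0f}) d{2*r:.0f}"]
            print(k,st[:5],*o)
E
python3 -c "
from h import *
look('w1',True)"
```

```text
tcp [472.4 214.8 130.1] w 1.002 t 1.35
red [ 230  166   54   62 2119] z10 (480,213) d52 z40 (470,213) d46
red [ 224  304   99   65 5053] z10 (628,229) d97 z40 (601,228) d86
red [149 308  24  54 742] z10 (615,119) d62 z40 (590,130) d55
green [ 211  147   88   86 2999] z10 (475,211) d71 z40 (466,212) d63
```

View pics/w1.png

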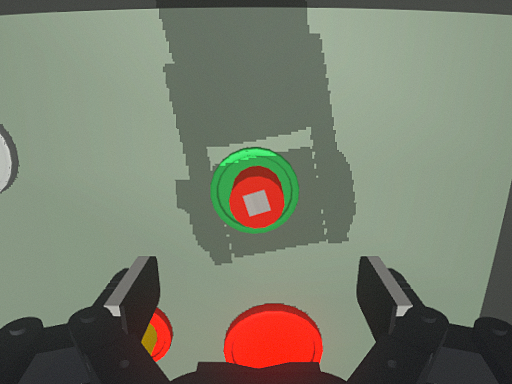

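>>> carry_out --pt "-1 30 -1 1 0 0 0" --pt "-1 65 -1.5 1.5 0 0 0" --pt "-1 100 -1.5 1.5 0 0 0" --pt "-1 115 -1.5 1.5 0 0 0" --pt "-1 121 -1.5 1.5 0 0 0" --newtons 40

```text
time_s: 2.02
eef_pos: [474.1, 213.8, 9.5]
ee_rot: [0.707, -0.001, 0.707, 0.001]
force: [0.6, 0.2, 1.0]
grip_width: 1.001
```

>>> carry_out --pt "1 0 0 0 0 0 0" --pt "1 0 0 0 0 0 0" --pt "1 0 0 0 0 0 0" --pt "1 0 0 0 0 0 0" --pt "1 0 0 0 0 0 0"

```text
time_s: 2.65
eef_pos: [474.8, 213.2, 10.3]
ee_rot: [0.708, -0.0, 0.707, 0.0]
force: [-0.6, -0.6, 5.0]
grip_width: 0.456
```

>>> carry_out --pt "1 -5 0 0 0 0 0" --pt "1 -20 0 0 0 0 0" --pt "1 -40 0 0 0 0 0" --pt "1 -60 0 0 0 0 0" --pt "1 -75 0 0 0 0 0"

```text
time_s: 3.28
eef_pos: [474.6, 213.2, 86.0]
ee_rot: [0.708, -0.0, 0.707, 0.0]
force: [-0.5, 0.1, -0.6]
grip_width: 0.455
```

Run:
```python
from h import *
im=cv2.imread("pics/top0.png"); C=cam("top"); h=cv2.cvtColor(im,cv2.COLOR_BGR2HSV)
m=(h[...,1]<30)&(h[...,2]>90); m[:250]=0; m[340:]=0
for b,st,c in blobs(m,100):
    cs,_=cv2.findContours(b.astype(np.uint8),cv2.RETR_EXTERNAL,cv2.CHAIN_APPROX_NONE)
    w=np.array([onz(C,p,10)[:2] for p in cs[0][:,0].astype(float)],np.float32); print(st,cv2.minEnclosingCircle(w))
im=viewer.capture("wrist"); cv2.imwrite("pics/w2.png",im[...,::-1])
```

```text
[ 250  273   40   41 1232] ((446.0677490234375, -19.214496612548828), 36.323238372802734)
```

View pics/w2.png

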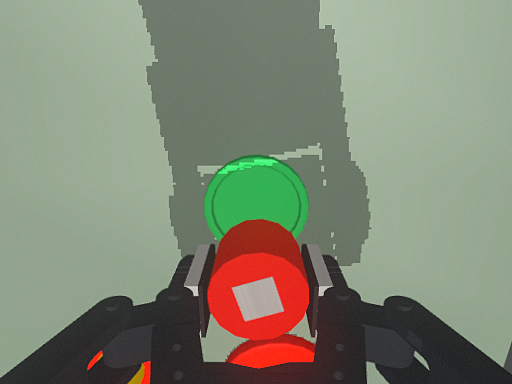

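>>> carry_out --pt "1 0 -35 -4 0 0 0" --pt "1 0 -90 -11 0 0 0" --pt "1 0 -150 -18 0 0 0" --pt "1 0 -205 -25 0 0 0" --pt "1 0 -232 -28 0 0 0"

```text
time_s: 3.95
eef_pos: [446.0, -21.1, 84.4]
ee_rot: [0.707, 0.0, 0.707, -0.001]
force: [0.8, 0.8, -0.6]
grip_width: 0.456
```

>>> carry_out --pt "1 20 0 0 0 0 0" --pt "1 45 0 0 0 0 0" --pt "1 65 0 0 0 0 0" --pt "1 71 0 0 0 0 0" --pt "1 74 0 0 0 0 0"

```text
time_s: 4.58
eef_pos: [446.6, -18.9, 10.5]
ee_rot: [0.707, -0.0, 0.707, 0.0]
force: [0.6, -0.0, -1.1]
grip_width: 0.457
```

>>> carry_out --pt "1 0.5 0 0 0 0 0" --pt "-1 0.5 0 0 0 0 0" --pt "-1 0 0 0 0 0 0" --pt "-1 0 0 0 0 0 0" --pt "-1 0 0 0 0 0 0"

```text
time_s: 5.2
eef_pos: [446.5, -18.9, 10.4]
ee_rot: [0.707, -0.0, 0.707, 0.0]
force: [1.3, -0.7, 0.1]
grip_width: 1.001
```

>>> carry_out --pt "-1 -15 0 0 0 0 0" --pt "-1 -40 0 0 0 0 0" --pt "-1 -70 0 0 0 0 0" --pt "-1 -100 0 0 0 0 0" --pt "-1 -120 0 0 0 0 0"

```text
time_s: 5.82
eef_pos: [446.6, -18.9, 131.6]
ee_rot: [0.708, -0.0, 0.707, 0.0]
force: [1.0, -0.6, -0.4]
grip_width: 1.001
```

```bash
python3 -c "
from h import *
look('w3')"
```

```text
tcp [446.6 -18.9 131.6] w 1.001 t 5.825
red [ 231  163   55   61 2142] z10 (452,-19) d51 z40 (443,-19) d46
red [339 323  35  54 955] z10 (609,76) d65 z40 (582,65) d57
yellow [   0  159   51   82 2195] z10 (459,-226) d74 z40 (449,-202) d66
green [ 481  183   31   74 1689] z10 (476,197) d70 z40 (464,172) d62
```

>>> carry_out --pt "-1 0 -30 32 0 0 0" --pt "-1 0 -70 77 0 0 0" --pt "-1 0 -110 120 0 0 0" --pt "-1 0 -132 145.5 0 0 0" --pt "-1 0 -132 145.5 0 0 0"

```text
time_s: 6.5
eef_pos: [592.6, -152.0, 128.7]
ee_rot: [0.707, 0.0, 0.707, -0.0]
force: [0.1, 0.0, 0.0]
grip_width: 1.004
```

```bash
python3 -c "
from h import *
look('w4',True)"
```

```text
tcp [ 592.6 -152.   128.7] w 1.004 t 6.5
red [421   0  71  19 891] z10 (454,-12) d52 z40 (461,-29) d46
yellow [  93    0  102   60 2905] z10 (461,-232) d72 z40 (467,-222) d63
green [ 231  164   55   63 2327] z10 (598,-152) d52 z40 (589,-152) d46
blue [  96    0   61   27 1008] z10 (456,-244) d42 z40 (463,-233) d38
blue [ 217  143   89   87 3276] z10 (592,-150) d71 z40 (583,-150) d63
```

View pics/w4.png

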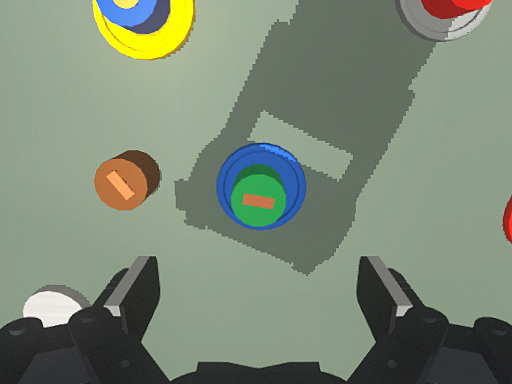

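Red is centred in the grey dish at (446,-19). The copper-inlay green specimen is at (258,200) in the blue dish, and the brown decoy at (125,183) is well clear of the jaws. Picking green next.

>>> carry_out --pt "-1 30 0 0 0 0 0" --pt "-1 65 0 0 0 0 0" --pt "-1 100 0 0 0 0 0" --pt "-1 114 0 0 0 0 0" --pt "-1 119.5 0 0 0 0 0"

```text
time_s: 7.18
eef_pos: [591.9, -150.4, 10.8]
ee_rot: [0.707, -0.0, 0.707, 0.0]
force: [-0.8, 0.7, 0.4]
grip_width: 1.002
```

>>> carry_out --pt "1 0 0 0 0 0 0" --pt "1 0 0 0 0 0 0" --pt "1 0 0 0 0 0 0" --pt "1 0 0 0 0 0 0" --pt "1 0 0 0 0 0 0"

```text
time_s: 7.8
eef_pos: [592.6, -151.0, 11.9]
ee_rot: [0.708, -0.001, 0.707, 0.0]
force: [-1.3, 0.5, 6.9]
grip_width: 0.455
```

>>> carry_out --pt "1 -5 0 0 0 0 0" --pt "1 -20 0 0 0 0 0" --pt "1 -45 0 0 0 0 0" --pt "1 -75 0 0 0 0 0" --pt "1 -90 0 0 0 0 0"

```text
time_s: 8.43
eef_pos: [592.6, -151.0, 103.1]
ee_rot: [0.708, -0.001, 0.706, -0.0]
force: [0.5, -0.4, -1.9]
grip_width: 0.455
```

>>> carry_out --pt "1 0 20 -6 0 0 0" --pt "1 0 55 -18 0 0 0" --pt "1 0 100 -32 0 0 0" --pt "1 0 150 -48 0 0 0" --pt "1 0 200 -64 0 0 0"

```text
time_s: 9.05
eef_pos: [525.9, 51.7, 99.7]
ee_rot: [0.706, -0.0, 0.708, 0.001]
force: [1.3, 1.0, -1.2]
grip_width: 0.452
```

>>> carry_out --pt "1 0 50 -16 0 0 0" --pt "1 0 100 -32 0 0 0" --pt "1 0 142 -46 0 0 0" --pt "1 0 162 -52.5 0 0 0" --pt "1 0 162 -52.5 0 0 0"

```text
time_s: 9.68
eef_pos: [473.4, 212.6, 99.9]
ee_rot: [0.706, -0.001, 0.708, 0.001]
force: [-0.2, 0.1, -1.9]
grip_width: 0.457
```

>>> carry_out --pt "1 20 0 0 0 0 0" --pt "1 45 0 0 0 0 0" --pt "1 72 0 0 0 0 0" --pt "1 85 0 0 0 0 0" --pt "1 89.5 0 0 0 0 0"

```text
time_s: 10.3
eef_pos: [474.4, 210.6, 11.8]
ee_rot: [0.706, -0.001, 0.708, -0.0]
force: [-18.1, -7.3, 42.6]
grip_width: 0.457
```

A 42 N upward force is more than this placing should give, so I'll look before releasing.

Run:
```python
from h import *
look('w5',True)
print(ctrl.sense()["force"].round(1))
im=viewer.capture("scene"); cv2.imwrite("pics/s5.png",cv2.resize(im[110:220,230:400,::-1],None,fx=4,fy=4,interpolation=cv2.INTER_CUBIC))
```

```text
tcp [474.4 210.6  11.8] w 0.457 t 10.3
green [  186   186   150   152 13621] z10 (478,210) d80 z40 (461,210) d64
[-0.9 -0.3 -1. ]
```

View pics/w5.png

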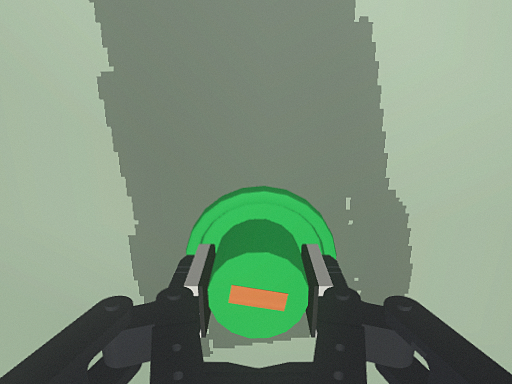

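View pics/s5.png

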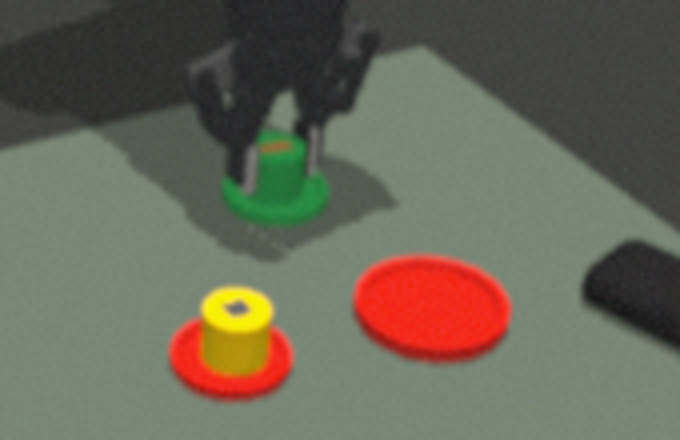

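The force is back near zero, so it was a touchdown transient. Green is upright inside its dish. Releasing, and I'll land the others more gently.

>>> carry_out --pt "-1 0 0 0 0 0 0" --pt "-1 0 0 0 0 0 0" --pt "-1 0 0 0 0 0 0" --pt "-1 -10 0 0 0 0 0" --pt "-1 -30 0 0 0 0 0"

```text
time_s: 11.02
eef_pos: [475.0, 211.1, 41.7]
ee_rot: [0.707, -0.0, 0.707, 0.0]
force: [-0.7, -0.1, -0.6]
grip_width: 1.0
```

>>> carry_out --pt "-1 -30 0 0 0 0 0" --pt "-1 -60 0 0 0 0 0" --pt "-1 -85 0 0 0 0 0" --pt "-1 -89 0 0 0 0 0" --pt "-1 -89 0 0 0 0 0"

```text
time_s: 11.65
eef_pos: [475.0, 211.1, 129.9]
ee_rot: [0.707, -0.0, 0.707, 0.0]
force: [-0.5, 0.2, -0.4]
grip_width: 0.999
```

```bash
python3 -c "
from h import *
look('w6')"
```

```text
tcp [475.  211.1 129.9] w 0.999 t 11.65
red [ 227  301  100   68 5285] z10 (628,229) d98 z40 (602,227) d87
red [151 304  25  57 805] z10 (615,116) d65 z40 (590,127) d58
green [ 215  144   89   86 5585] z10 (475,212) d71 z40 (466,212) d63
```

>>> carry_out --pt "-1 0 -30 -1 0 0 0" --pt "-1 0 -80 -3 0 0 0" --pt "-1 0 -130 -4.5 0 0 0" --pt "-1 0 -180 -6 0 0 0" --pt "-1 0 -230 -8 0 0 0"

```text
time_s: 12.32
eef_pos: [466.8, -20.3, 129.4]
ee_rot: [0.707, -0.0, 0.708, 0.001]
force: [0.5, -0.1, -0.2]
grip_width: 1.001
```

>>> carry_out --pt "-1 0 -50 -2 0 0 0" --pt "-1 0 -100 -4 0 0 0" --pt "-1 0 -150 -5 0 0 0" --pt "-1 0 -195 -6.5 0 0 0" --pt "-1 0 -215 -7.5 0 0 0"

```text
time_s: 12.95
eef_pos: [459.5, -235.5, 129.2]
ee_rot: [0.707, 0.001, 0.708, -0.0]
force: [0.7, 0.5, 0.4]
grip_width: 0.998
```

```bash
python3 -c "
from h import *
look('w7',True)"
```

```text
tcp [ 459.5 -235.5  129.2] w 0.998 t 12.95
yellow [ 217  142   89   88 3245] z10 (459,-233) d72 z40 (450,-233) d64
blue [ 234  163   55   61 1715] z10 (464,-233) d51 z40 (454,-233) d45
blue [ 312  289   64   68 3092] z10 (590,-153) d76 z40 (566,-162) d67
```

>>> carry_out --pt "-1 30 0.5 -1.5 0 0 0" --pt "-1 65 0.5 -1.5 0 0 0" --pt "-1 100 0.5 -1.5 0 0 0" --pt "-1 114 0.5 -1.5 0 0 0" --pt "-1 119 0.5 -1.5 0 0 0"

```text
time_s: 13.62
eef_pos: [458.8, -232.8, 11.1]
ee_rot: [0.707, -0.0, 0.707, 0.001]
force: [0.4, -0.1, 0.5]
grip_width: 1.002
```

>>> carry_out --pt "1 0 0 0 0 0 0" --pt "1 0 0 0 0 0 0" --pt "1 0 0 0 0 0 0" --pt "1 0 0 0 0 0 0" --pt "1 0 0 0 0 0 0"

```text
time_s: 14.25
eef_pos: [459.0, -233.7, 12.3]
ee_rot: [0.708, -0.001, 0.707, -0.0]
force: [-0.1, 1.5, 6.2]
grip_width: 0.456
```

>>> carry_out --pt "1 -5 0 0 0 0 0" --pt "1 -20 0 0 0 0 0" --pt "1 -45 0 0 0 0 0" --pt "1 -75 0 0 0 0 0" --pt "1 -90 0 0 0 0 0"

```text
time_s: 14.88
eef_pos: [459.1, -233.7, 103.5]
ee_rot: [0.708, -0.001, 0.706, -0.0]
force: [0.8, 0.5, -1.1]
grip_width: 0.453
```

>>> carry_out --pt "1 0 15 24 0 0 0" --pt "1 0 40 64 0 0 0" --pt "1 0 65 104 0 0 0" --pt "1 0 79 126 0 0 0" --pt "1 0 84 134 0 0 0"

```text
time_s: 15.5
eef_pos: [593.1, -148.4, 101.0]
ee_rot: [0.707, -0.001, 0.707, 0.001]
force: [-0.6, 0.1, -0.8]
grip_width: 0.459
```

>>> carry_out --pt "1 20 0 0 0 0 0" --pt "1 48 0 0 0 0 0" --pt "1 70 0 0 0 0 0" --pt "1 80 0 0 0 0 0" --pt "1 83 0 0 0 0 0"

```text
time_s: 16.12
eef_pos: [592.3, -149.6, 18.2]
ee_rot: [0.707, -0.0, 0.707, 0.0]
force: [0.4, -0.1, -0.2]
grip_width: 0.45
```

>>> carry_out --pt "1 1.5 0 0 0 0 0" --pt "1 3 0 0 0 0 0" --pt "1 4.5 0 0 0 0 0" --pt "1 5.5 0 0 0 0 0" --pt "1 5.5 0 0 0 0 0"

```text
time_s: 16.75
eef_pos: [592.5, -149.2, 12.8]
ee_rot: [0.707, -0.0, 0.707, 0.0]
force: [0.7, -0.1, -0.1]
grip_width: 0.46
```

>>> carry_out --pt "-1 0.5 0 0 0 0 0" --pt "-1 0.5 0 0 0 0 0" --pt "-1 0.5 0 0 0 0 0" --pt "-1 -10 0 0 0 0 0" --pt "-1 -30 0 0 0 0 0"

```text
time_s: 17.38
eef_pos: [592.3, -149.2, 43.2]
ee_rot: [0.707, -0.0, 0.707, 0.0]
force: [0.1, -0.3, 0.4]
grip_width: 0.996
```

>>> carry_out --pt "-1 -30 0 0 0 0 0" --pt "-1 -60 0 0 0 0 0" --pt "-1 -83 0 0 0 0 0" --pt "-1 -88 0 0 0 0 0" --pt "-1 -88 0 0 0 0 0"

```text
time_s: 18.0
eef_pos: [592.4, -149.2, 130.6]
ee_rot: [0.707, -0.0, 0.707, 0.0]
force: [-0.2, 0.4, -0.2]
grip_width: 0.994
```

```bash
python3 -c "
from h import *
look('w8',True)"
```

```text
tcp [ 592.4 -149.2  130.6] w 0.994 t 18.0
red [416   0  71  19 931] z10 (454,-13) d52 z40 (461,-28) d46
yellow [  90    0  102   61 4948] z10 (461,-232) d72 z40 (467,-222) d64
blue [ 214  143   88   86 5459] z10 (592,-150) d71 z40 (583,-150) d63
```

>>> carry_out --pt "-1 0 25 2.5 0 0 0" --pt "-1 0 75 7.5 0 0 0" --pt "-1 0 130 13 0 0 0" --pt "-1 0 190 19 0 0 0" --pt "-1 0 247 25 0 0 0"

```text
time_s: 18.68
eef_pos: [616.9, 99.7, 129.7]
ee_rot: [0.706, -0.0, 0.708, 0.0]
force: [0.0, 0.5, 0.1]
grip_width: 1.001
```

>>> carry_out --pt "-1 0 0 0 0 0 0" --pt "-1 0 0 0 0 0 0" --pt "-1 0 0 0 0 0 0" --pt "-1 0 0 0 0 0 0" --pt "-1 0 0 0 0 0 0"

```text
time_s: 19.3
eef_pos: [617.4, 97.2, 130.8]
ee_rot: [0.707, 0.0, 0.707, -0.0]
force: [0.3, -0.4, 0.3]
grip_width: 0.998
```

```bash
python3 -c "
from h import *
look('w9',True)
a=cv2.imread('pics/w8.png');b=cv2.imread('pics/w9.png');cv2.imwrite('pics/w89.png',cv2.resize(np.hstack([a,b]),(800,300)))"
```

```text
tcp [617.4  97.2 130.8] w 0.998 t 19.3
red [ 214  143   89   87 3216] z10 (617,97) d72 z40 (608,97) d64
red [ 360  148  116  110 9857] z10 (631,228) d98 z40 (621,213) d87
yellow [ 234  164   54   62 2238] z10 (624,99) d52 z40 (614,99) d46
green [ 368    0  101   49 3798] z10 (480,210) d72 z40 (487,197) d64
```

View pics/w89.png

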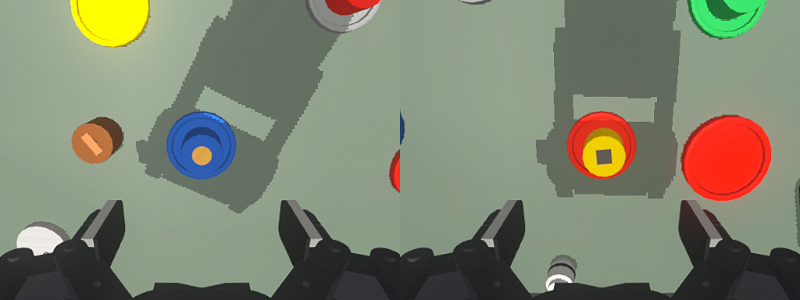

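Blue (brass inlay) sits centred in the blue dish at (201,150). The yellow specimen (dark inlay, at (603,157)) is in the 72 mm red dish, about 1.5 mm to the left of the TCP. Picking it.

>>> carry_out --pt "-1 30 1.5 0 0 0 0" --pt "-1 65 1.5 0 0 0 0" --pt "-1 100 1.5 0 0 0 0" --pt "-1 115 1.5 0 0 0 0" --pt "-1 120 1.5 0 0 0 0"

```text
time_s: 19.98
eef_pos: [617.5, 99.2, 10.7]
ee_rot: [0.707, -0.0, 0.707, 0.0]
force: [-0.5, 1.0, 1.1]
grip_width: 0.998
```

>>> carry_out --pt "1 0 0 0 0 0 0" --pt "1 0 0 0 0 0 0" --pt "1 0 0 0 0 0 0" --pt "1 0 0 0 0 0 0" --pt "1 0 0 0 0 0 0"

```text
time_s: 20.6
eef_pos: [618.0, 99.2, 12.0]
ee_rot: [0.708, -0.0, 0.706, 0.0]
force: [-1.0, -0.4, 5.6]
grip_width: 0.456
```

>>> carry_out --pt "1 -5 0 0 0 0 0" --pt "1 -20 0 0 0 0 0" --pt "1 -45 0 0 0 0 0" --pt "1 -75 0 0 0 0 0" --pt "1 -90 0 0 0 0 0"

```text
time_s: 21.22
eef_pos: [618.0, 99.3, 103.1]
ee_rot: [0.708, -0.0, 0.706, 0.0]
force: [-0.7, -0.0, -2.1]
grip_width: 0.456
```

>>> carry_out --pt "1 0 -20 -9.5 0 0 0" --pt "1 0 -55 -26 0 0 0" --pt "1 0 -95 -45 0 0 0" --pt "1 0 -140 -66.5 0 0 0" --pt "1 0 -185 -88 0 0 0"

```text
time_s: 21.85
eef_pos: [528.6, -87.0, 100.9]
ee_rot: [0.707, -0.0, 0.707, 0.0]
force: [0.7, -1.1, -0.9]
grip_width: 0.46
```

>>> carry_out --pt "1 0 -45 -21.5 0 0 0" --pt "1 0 -90 -43 0 0 0" --pt "1 0 -125 -60 0 0 0" --pt "1 0 -142 -68 0 0 0" --pt "1 0 -147 -70 0 0 0"

```text
time_s: 22.48
eef_pos: [459.5, -233.2, 100.8]
ee_rot: [0.707, 0.0, 0.707, 0.0]
force: [-0.4, 0.6, -1.0]
grip_width: 0.455
```

>>> carry_out --pt "1 20 0 0 0 0 0" --pt "1 48 0 0 0 0 0" --pt "1 70 0 0 0 0 0" --pt "1 80 0 0 0 0 0" --pt "1 83 0 0 0 0 0"

```text
time_s: 23.1
eef_pos: [460.0, -232.3, 17.7]
ee_rot: [0.707, -0.001, 0.707, 0.001]
force: [0.2, -1.5, -1.7]
grip_width: 0.454
```

>>> carry_out --pt "1 1.5 0 0 0 0 0" --pt "1 3 0 0 0 0 0" --pt "1 4.5 0 0 0 0 0" --pt "1 6 0 0 0 0 0" --pt "1 6 0 0 0 0 0"

```text
time_s: 23.72
eef_pos: [459.7, -233.0, 12.0]
ee_rot: [0.707, -0.0, 0.707, 0.0]
force: [-0.9, 0.1, 1.0]
grip_width: 0.456
```

>>> carry_out --pt "-1 0 0 0 0 0 0" --pt "-1 0 0 0 0 0 0" --pt "-1 0 0 0 0 0 0" --pt "-1 -10 0 0 0 0 0" --pt "-1 -30 0 0 0 0 0"

```text
time_s: 24.35
eef_pos: [459.4, -232.7, 42.2]
ee_rot: [0.707, -0.0, 0.707, 0.001]
force: [-0.5, -0.1, 0.6]
grip_width: 0.993
```

>>> carry_out --pt "-1 -30 0 0 0 0 0" --pt "-1 -60 0 0 0 0 0" --pt "-1 -83 0 0 0 0 0" --pt "-1 -88 0 0 0 0 0" --pt "-1 -88 0 0 0 0 0"

```text
time_s: 24.98
eef_pos: [459.5, -232.8, 129.6]
ee_rot: [0.707, -0.0, 0.707, 0.0]
force: [-0.0, -0.6, -0.2]
grip_width: 0.998
```

```bash
python3 -c "
from h import *
look('w10',True)"
```

```text
tcp [ 459.5 -232.8  129.6] w 0.998 t 24.975
yellow [ 214  142   89   88 5703] z10 (459,-233) d72 z40 (450,-233) d64
blue [ 309  289   67   79 3223] z10 (597,-150) d91 z40 (572,-160) d81
```

>>> carry_out --pt "-1 0 30 -2 0 0 0" --pt "-1 0 85 -5.5 0 0 0" --pt "-1 0 140 -9 0 0 0" --pt "-1 0 195 -12.5 0 0 0" --pt "-1 0 214 -13.5 0 0 0"

```text
time_s: 25.65
eef_pos: [444.9, -16.3, 128.9]
ee_rot: [0.706, -0.001, 0.708, 0.002]
force: [-0.5, -0.8, 0.6]
grip_width: 1.002
```

```bash
python3 -c "
from h import *
look('w11',True)"
```

```text
tcp [444.9 -16.3 128.9] w 1.002 t 25.65
red [ 227  166   55   62 2189] z10 (452,-19) d52 z40 (443,-19) d46
red [ 337  326   39   55 1212] z10 (608,78) d66 z40 (581,67) d59
yellow [   0  162   46   82 2970] z10 (459,-226) d74 z40 (448,-202) d66
green [ 479  186   33   76 1842] z10 (476,199) d71 z40 (464,174) d63
```

>>> carry_out --pt "-1 30 0 0 0 0 0" --pt "-1 65 0 0 0 0 0" --pt "-1 100 0 0 0 0 0" --pt "-1 114 0 0 0 0 0" --pt "-1 119 0 0 0 0 0"

```text
time_s: 26.32
eef_pos: [445.9, -19.1, 10.4]
ee_rot: [0.707, -0.0, 0.707, 0.0]
force: [-0.3, 0.3, 0.1]
grip_width: 0.999
```

>>> carry_out --pt "1 0 0 0 0 0 0" --pt "1 0 0 0 0 0 0" --pt "1 0 0 0 0 0 0" --pt "1 0 0 0 0 0 0" --pt "1 0 0 0 0 0 0"

```text
time_s: 26.95
eef_pos: [446.4, -19.0, 11.7]
ee_rot: [0.708, -0.0, 0.707, 0.0]
force: [-2.9, 0.1, 6.7]
grip_width: 0.456
```

>>> carry_out --pt "1 -5 0 0 0 0 0" --pt "1 -20 0 0 0 0 0" --pt "1 -45 0 0 0 0 0" --pt "1 -75 0 0 0 0 0" --pt "1 -90 0 0 0 0 0"

```text
time_s: 27.58
eef_pos: [446.4, -19.0, 102.6]
ee_rot: [0.708, -0.001, 0.706, 0.0]
force: [-0.2, 0.9, -0.2]
grip_width: 0.456
```

>>> carry_out --pt "1 0 13 19 0 0 0" --pt "1 0 40 59 0 0 0" --pt "1 0 72 106 0 0 0" --pt "1 0 102 151 0 0 0" --pt "1 0 116 171.5 0 0 0"

```text
time_s: 28.2
eef_pos: [618.7, 98.9, 100.8]
ee_rot: [0.707, -0.001, 0.707, 0.001]
force: [0.1, -0.5, -0.2]
grip_width: 0.457
```

>>> carry_out --pt "1 20 0 0 0 0 0" --pt "1 48 0 0 0 0 0" --pt "1 70 0 0 0 0 0" --pt "1 80 0 0 0 0 0" --pt "1 83 0 0 0 0 0"

```text
time_s: 28.82
eef_pos: [617.4, 97.3, 17.9]
ee_rot: [0.707, -0.0, 0.707, 0.0]
force: [0.2, 0.5, -1.4]
grip_width: 0.458
```

>>> carry_out --pt "1 1.5 0 0 0 0 0" --pt "1 3 0 0 0 0 0" --pt "1 4.5 0 0 0 0 0" --pt "1 6 0 0 0 0 0" --pt "1 6 0 0 0 0 0"

```text
time_s: 29.45
eef_pos: [617.4, 97.3, 11.8]
ee_rot: [0.707, -0.0, 0.707, 0.0]
force: [0.2, -0.1, -0.8]
grip_width: 0.453
```

Opening, lifting, then backing off towards the base to clear the cameras' view.

>>> carry_out --pt "-1 0 0 0 0 0 0" --pt "-1 0 0 0 0 0 0" --pt "-1 0 0 0 0 0 0" --pt "-1 -10 0 0 0 0 0" --pt "-1 -30 0 0 0 0 0"

```text
time_s: 30.08
eef_pos: [617.1, 97.2, 42.5]
ee_rot: [0.707, -0.0, 0.707, 0.0]
force: [-0.2, 0.3, 0.7]
grip_width: 1.001
```

>>> carry_out --pt "-1 -30 0 0 0 0 0" --pt "-1 -60 0 0 0 0 0" --pt "-1 -90 0 0 0 0 0" --pt "-1 -120 0 0 0 0 0" --pt "-1 -130 0 0 0 0 0"

```text
time_s: 30.7
eef_pos: [618.0, 97.3, 175.0]
ee_rot: [0.709, -0.0, 0.706, 0.0]
force: [-1.0, -0.2, -0.7]
grip_width: 0.997
```

>>> carry_out --pt "-1 0 -10 -40 0 0 0" --pt "-1 0 -20 -90 0 0 0" --pt "-1 0 -30 -140 0 0 0" --pt "-1 0 -40 -190 0 0 0" --pt "-1 0 -40 -230 0 0 0"

```text
time_s: 31.32
eef_pos: [385.3, 56.8, 171.6]
ee_rot: [0.707, -0.0, 0.707, 0.0]
force: [0.4, -0.4, 0.3]
grip_width: 0.998
```

>>> carry_out --pt "-1 0 0 0 0 0 0" --pt "-1 0 0 0 0 0 0" --pt "-1 0 0 0 0 0 0" --pt "-1 0 0 0 0 0 0" --pt "-1 0 0 0 0 0 0"

```text
time_s: 31.95
eef_pos: [387.6, 57.1, 171.6]
ee_rot: [0.707, -0.0, 0.707, 0.0]
force: [-0.3, -0.8, 1.0]
grip_width: 0.995
```

Run:
```python
from h import *
C=cam("top"); im=viewer.capture("top"); cv2.imwrite("pics/top9.png",cv2.resize(im[90:330,100:440,::-1],None,fx=2.3,fy=2.3,interpolation=cv2.INTER_CUBIC))
im=viewer.capture("scene"); cv2.imwrite("pics/scene9.png",cv2.resize(im[120:330,60:460,::-1],None,fx=2,fy=2,interpolation=cv2.INTER_CUBIC))
look("w12"); print(ctrl.sense()["force"])
```

```text
tcp [387.5  57.1 171.7] w 0.997 t 32.05
red [262 343  63  29 989] z10 (608,97) d70 z40 (578,93) d63
green [ 376  226   71   69 3059] z10 (479,212) d85 z40 (462,196) d77
[-0.09660774 -0.2373312   0.436524  ]
```

View pics/top9.png

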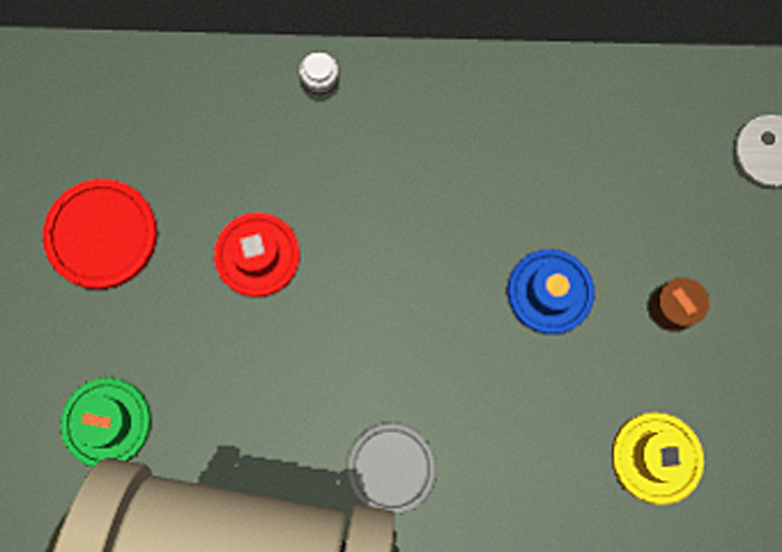

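View pics/scene9.png

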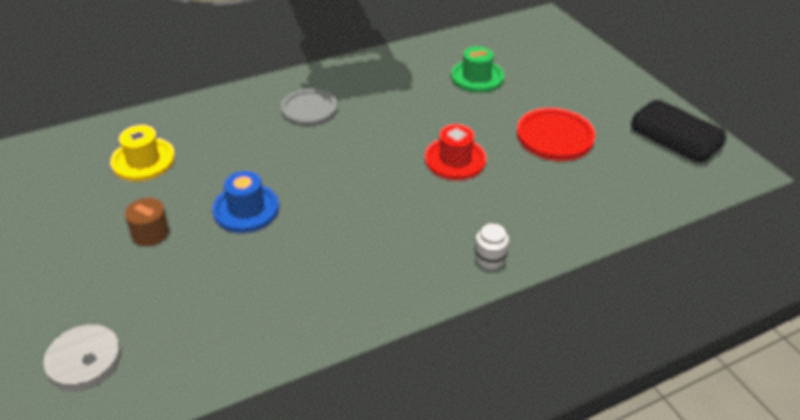

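All four are upright in their own dishes. In the top crop the inlays are red (252,246), green (96,421), blue (557,285) and yellow (670,457), each within a few mm of its dish centre at z = 40. The grey dish is empty at (391,467) and the lens stands where it was. Handing in.

Run:
```python
from h import *
from rig import order
C=cam("top"); D=dict(red=(617.5,97),green=(476,211),blue=(592,-150),yellow=(459.5,-232.5))
for n,p in dict(red=(252,246),green=(96,421),blue=(557,285),yellow=(670,457)).items():
    w=onz(C,(p[0]/2.3+100,p[1]/2.3+90),40)[:2]; print(n,w.round(1),"off",np.linalg.norm(w-D[n]).round(1))
print(onz(C,(319/2.3+100,70/2.3+90),10).round(),"lens, was 786,51"); print(order.finish_job())
```

```text
red [617.4  96.7] off 0.3
green [475.3 210.5] off 0.8
blue [ 591.6 -149.5] off 0.7
yellow [ 459.2 -233.5] off 1.1
[783.  49.  10.] lens, was 786,51
the job is handed in; nothing more can be done
None
```

I moved all four specimens into the dishes of their own colour and handed the job in at about 32 s. I parked red in the grey dish, moved green, blue and yellow home, then put red in the 72 mm red dish. The 95 mm red dish and the brown cylinder were left alone.

- **Position:** the last top view puts the specimen centres 0.3 to 1.1 mm from their dish centres (12 mm allowed). The calibration itself is only good to about 2 mm.
- **Orientation and release:** both camera views show the specimens upright with their inlays up. The grey dish is empty, and the gripper is open and clear of everything.
- **Lens:** it still stands upright. My two readings of it differ by about 3–4 mm. The pixels were picked by eye and the gripper never came near it, so I put this down to reading error.
- **One irregular event:** the green specimen landed with a brief 42 N upward reading at the wrist. It was gone at the next reading, and the picture showed the specimen upright. I set the later ones down more slowly. The wrist limit is 120 N, but there is also a 40 N limit on the arm or gripper body pressing on something. I took this as the held specimen touching the dish floor, not the gripper body, but I couldn't confirm that from the readings.

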